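# Slide a tablet under the low curing lamp and start it

## Task

Push the tablet flat along the bench, under the low bridge of the curing lamp, until its leading short edge rests squarely against the lamp's back stop; never lift or tip it. Then press the start button on top of the lamp fully down, let it go and move clear. Leave the jar, the screwdriver and the parts dish where they are.

Things in the scene. Friction and masses are not known exactly. Their poses are not given: they have to be found in the camera images.
- tablet: Tablet with repaired screen, a flat slab with dark glass face and aluminium rim: 160 (own x) by 104 (own y) by 8 mm thick, 0.2 to 0.4 kg, loose, lying flat on the bench face up in front of the lamp's entrance, slightly askew and off to one side. Origin: centre of its underside; z up; its x axis (long side) points roughly towards the lamp.
- lamp: Curing lamp, fixed: a low white bridge with black vent slots, 70 mm deep (own x) by 164 mm wide (own y), top 46 mm and underside 12 mm above the bench (z = 0, flat). Origin: centre of the bridge, on the bench. The tablet goes in along its +x, from the entrance face at x = -35 mm. With the tablet home, the tablet's centre is at x = -5 mm, y = 0 and its last 50 mm stick out of the entrance.
- lamp_mouth (a point): Middle of the entrance, on the bench, at x = -35 mm in the lamp's frame. The opening is 116 mm wide and 12 mm high, between feet at y = +-58 to +-82 mm, x = -35 to +35 mm; behind the bridge low rails, 14 mm high, continue the feet's inner faces to the back stop.
- lamp_stop (a point): Middle of the back stop's face which the tablet's leading edge comes to rest against, 4 mm above the bench, at x = +75 mm in the lamp's frame. The stop is an aluminium bar 136 mm long, 14 mm high.
- start (a joint): Travel of the round black push button on the lamp's top: 0 released, 0.006 m fully down, springs back; fully down takes 5 N.
- start_top (a point): Centre of the top face of the start button (26 mm diameter, in a grey housing), on the lamp's top at x = 0, y = +60 mm in the lamp's frame, 68 mm above the bench and 10 mm above its housing (42 mm diameter). It is pressed straight down.
- jar: Small amber glass jar, white lid, 44 mm diameter, 55 mm tall, bystander. Origin: centre of its underside.
- driver: Screwdriver lying on the bench, black handle 85 by 16 by 16 mm and steel shaft, 160 mm over all along its x, bystander. Origin: on the bench, 78 mm from the handle's butt end, 82 mm from the tip (+x).
- dish_mid (a point): Open steel parts dish, 70 by 90 mm, 22 mm high, bystander. Point: 10 mm above the bench at its centre.

How it is judged (in metres and radians):
On the way, in this order (a step that is already met when the one before it is completed fails the run):
1. the tablet is under the bridge, flat and square against the back stop (x of tablet in the frame of lamp between -0.0095 and 0 m and y of tablet in the frame of lamp between -0.008 and 0.008 m and angle between the x axis of tablet and the x axis of lamp, either way round below 0.06 rad and height (world z) of tablet below 0.003 m and angle between tablet's own z axis and vertical below 0.03 rad), for 0.2 s.
2. the start button is pressed down (value of joint start above 0.0045 m), for 0.05 s.
At the end, for the whole second after the job is handed in: The tablet lies flat on the bench under the bridge, at rest, its leading edge within 4.5 mm of the back stop, within 8 mm of the lane's centre line sideways and within 0.06 rad (3.4 degrees) of square; the start button, pressed at least 4.5 mm after the tablet was home, is up again (all of step 1 and linear speed of tablet below 0.01 m/s and value of joint start below 0.0015 m); the robot touches nothing.
It fails at once if the tablet is lifted more than 6 mm off the bench (height (world z) of tablet above 0.006 m).
It fails at once if the tablet is tipped by more than 0.08 rad (angle between tablet's own z axis and vertical above 0.08 rad).
It fails at once if the jar, screwdriver or dish is moved by more than 20 mm (distance of any of jar, driver, dish_mid from where it was at the start of the episode above 0.02 m).
It also fails if it takes over 72 s, if anything falls off the work surface, if the arm or the gripper's body presses on something with over 40 N, if the wrist force passes 120 N, or if a joint passes its speed limit or range.

## Robot

A 6-joint arm with a two-finger parallel gripper is mounted at the origin on the work surface. World frame = base frame: x ahead of the robot, y to its left, z up, the work surface at z = 0. Lengths are in m, angles in degrees, forces in N, time in s.
With the tool pointing down it reaches from about 0.3 to 0.825 m from the base axis. Payload 5.4 kg.
Tool frame: the origin (TCP) lies at the very end of the fingers, on their centre line; the grasp point (between the pads) lies 19 mm behind it; x points along the fingers, y is the direction in which the jaws open and shut, and the axes are right-handed (so a half turn about x gives the same grasp; the last joint's range is limited). The gripper opens to 92 mm and grips with 3 to 60 N. Pads are 20 mm wide; open, the fingers measure 128 mm over their backs; the gripper's body (75 mm by 189 mm) begins 69 mm behind the grasp point.
Start: joints at [64.796, 9.076, 91.501, -0, 79.423, -12.038], TCP at [0.131, 0.56, 0.215] pointing down, gripper open.
Joint ranges: [-166.64, 166.64], [-54.1, 131.32], [10.49, 154.53], [-73.88, 253.88], [9.74, 151.15], [-171.62, 171.62]. Speed limits (degrees/s): [147.25, 147.25, 180, 180, 180, 180].

## Interface

Orientations are given as [roll, pitch, yaw] about the fixed x, y, z axes, in that order (R = Rz(yaw) Ry(pitch) Rx(roll)).
In Python, from station import * gives the robot as it stands. The module is installed in compiled form; this text tells all that it offers.
- The arm moves only by the tool carry_out, never from a script. Its argument "moves" is a list of rows, each a list of 3 entries, a list of its own where there are three numbers: the closure, from 0 (fully open) to 1 (shut), then the shift along the tool's x, y, z in m, then the turn about the tool's x in rad. A call has 1 to 12 rows; each row is the pose to reach, as a shift and turn from the pose measured when the call began, along the tool's axes at that moment; what a row does not reach only later rows make up. A row lasts 1/12 s, in which the tool goes at most 41.7 mm and 7.16 degrees, less where a joint would pass 70% of its speed; a pose out of reach is approached as far as the arm can. A call with a gripper value outside its range is refused whole. The fingers move at their own pace and stop on an object; "newtons" is the grip in N (left out, the last holds). Time passes only in rows, so rows that repeat a pose let the fingers close. It gives the time, the measured TCP pose, the force and the opening at its end, in the units of the state.
- state(): the state, without advancing time (a new reading comes with each control period).
- camera(name): name is "scene" or "top"; returns (picture, depth): 420x560x3 uint8, red, green, blue; 420x560 float32, m along the optical axis (not along the pixel's ray), 0 where there is no reading.
- get_calibration(name): a dict with "mtx" (3x3 intrinsics, pixels), "D" ([k1, k2, p1, p2, k3] as OpenCV has them; the pictures are not rectified), "camera_from_world" (4x4, takes a point from world to camera coordinates). Camera axes: x right, y down, z forward; pixel columns grow to the right and rows downward; lengths in m; the calibration is good to about 2 mm. A picture is of the moment at which its call begins. get_calibration takes no time and is no camera call.
- hand_in(): hands the job in, once; it reports no verdict.
The state is a dict: "t": time; "joint_pos": joint angles; "qvel": joint speeds; "tau": joint torques, N m; "position": TCP position; "ee_rot": TCP orientation; "wrist_force": force on the tool from outside, world axes, zero at the start; "wrist_torque": the same for the moment, N m; "opening": finger opening in m.
Only numpy, scipy, OpenCV 4.12 (cv2) and the standard library are available. Lean on these libraries where they do the work, as an engineer would, in place of code of your own. Each camera call takes 0.05 s, during which the arm holds its last target. There are 200 camera calls.

## Working session

There is one attempt and no reset: what is moved stays moved. The work goes in short steps, Python scripts to look and compute and a tool call to move; the robot and the scene stay as the last step left them, time stands still between calls to the robot, and variables do not carry over. Pictures are saved under pics/ and viewed, about 8 in all and at most 12, crops included, and the job is handed in when it is done.

Besides the shell and the picture viewer there is one more tool, called after ">>>" by a JSON object that holds its "name" and its "arguments", one argument or row to a line. carry_out: Moves the arm, as the interface text tells. Its arguments: {"type":"object","properties":{"moves":{"type":"array"},"newtons":{"type":"number"}},"required":["moves"]}

```bash
mkdir -p pics
cat > h.py <<'E'
from station import *
import numpy as np, cv2
def ray(name,uv,z):
    c=get_calibration(name);K=np.array(c["mtx"]);D=np.array(c["D"]);T=np.array(c["camera_from_world"])
    p=cv2.undistortPoints(np.array(uv,float).reshape(-1,1,2),K,D).reshape(-1,2)
    R=T[:3,:3];o=-R.T@T[:3,3]
    d=np.c_[p,np.ones(len(p))]@R
    z=np.broadcast_to(z,len(p))
    return o+d*((z-o[2])/d[:,2])[:,None]
def snap(name,fn,crop=None,s=1):
    im,d=camera(name);np.save('pics/'+fn+'_d.npy',d)
    im=im[:,:,::-1]
    if crop: x0,y0,x1,y1=crop; im=im[y0:y1,x0:x1]
    if s!=1: im=cv2.resize(im,None,fx=s,fy=s,interpolation=cv2.INTER_CUBIC)
    cv2.imwrite('pics/'+fn+'.png',im)
E
python3 - <<'E'
from h import *
snap("top","t0");snap("scene","s0")
print(state())
E
```

```text
{'t': 0.1, 'joint_pos': array([ 6.47966067e+01,  9.10938899e+00,  9.15641650e+01, -1.31040940e-03,
        7.94221969e+01, -1.20375032e+01]), 'qvel': array([-0.11922899, -0.00067945, -0.1715335 , -0.08121064,  0.01497052,
       -0.04182324]), 'tau': array([ 3.60135919e-04, -3.86500704e+01, -3.22961211e+01,  7.02904444e-02,
        3.39725311e-02, -9.84166536e-05]), 'position': array([0.13074999, 0.55936403, 0.21372088]), 'ee_rot': array([-101.26698869,   89.90424039, -114.43263712]), 'wrist_force': array([ 0.39523183,  0.28732623, -0.09395911]), 'wrist_torque': array([0.00091106, 0.00038466, 0.02032843]), 'opening': 0.09225426670287683}
```

View pics/t0.png

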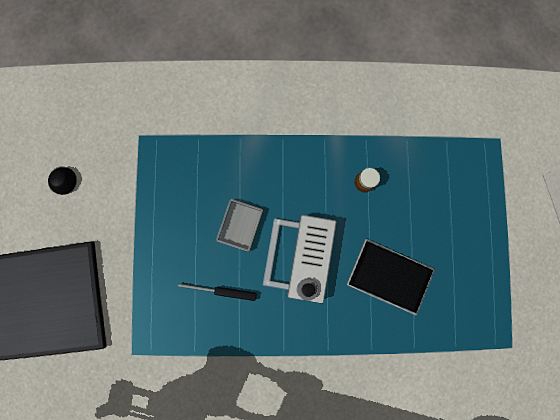

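View pics/s0.png

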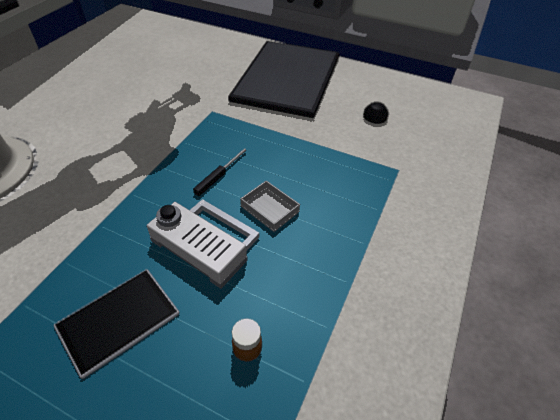

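The top view shows the lamp bridge at about (313,258), with its stop bar to the left at x≈270. The tablet is to the right, with corners near (367,240), (434,268), (415,313) and (349,285). The jar is at (369,180), the dish at (240,225) and the driver at (218,292). I'll enlarge the top view to read corners.

Run:
```python
from h import *
im=cv2.imread('pics/t0.png')[200:330,250:450]
cv2.imwrite('pics/t0c.png',cv2.resize(im,None,fx=4,fy=4,interpolation=cv2.INTER_CUBIC))
T=np.array(get_calibration("top")["camera_from_world"]);print(-T[:3,:3].T@T[:3,3])
```

```text
[0.51189508 0.11791179 0.8521202 ]
```

View pics/t0c.png

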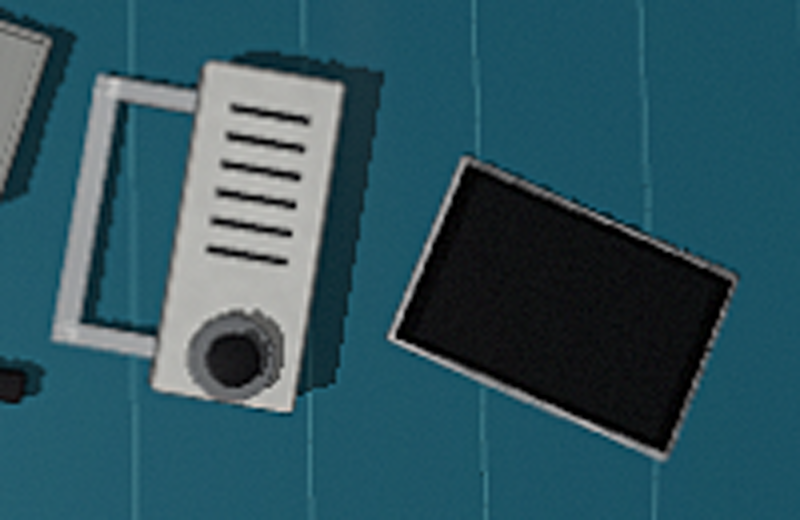

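Run:
```python
from h import *
f=lambda L:(np.array(L)+.5)/4-.5+[250,200]
tab=ray("top",f([(466,156),(737,273),(667,459),(389,338)]),.008)
lam=ray("top",f([(206,62),(343,84),(293,411),(152,389)]),.046)
stop=ray("top",f([(101,74),(53,341),(119,103),(78,322)]),.014)
btn=ray("top",f([(234,359)]),.068); hs=ray("top",f([(236,355)]),.058)
jar=ray("top",[(370,177)],.055)
np.set_printoptions(precision=4,suppress=True)
for n in('tab','lam','stop','btn','hs','jar'):print(n,eval(n).tolist() if 0 else eval(n))
n=np.linalg.norm
print([n(tab[i]-tab[(i+1)%4]) for i in range(4)],[n(lam[i]-lam[(i+1)%4]) for i in range(4)])
tc=tab.mean(0);tx=(tab[0]+tab[3]-tab[1]-tab[2])[:2];ta=np.degrees(np.arctan2(tx[1],tx[0]))
lc=lam.mean(0);lx=(lam[0]+lam[3]-lam[1]-lam[2])[:2];la=np.degrees(np.arctan2(lx[1],lx[0]))
ly=(lam[2]+lam[3]-lam[0]-lam[1])[:2]; print('ly ang',np.degrees(np.arctan2(ly[1],ly[0])))
sd=(stop[1]-stop[0]); print('stop ang',np.degrees(np.arctan2(sd[1],sd[0])))
print(tc,ta,lc,la)
a=np.radians(la);R=np.array([[np.cos(a),-np.sin(a)],[np.sin(a),np.cos(a)]])
for k in (tc,btn[0],*stop,*tab):print((k[:2]-lc[:2])@R)
```

```text
tab [[ 0.5568 -0.0822  0.008 ]
 [ 0.4947 -0.2245  0.008 ]
 [ 0.4002 -0.1839  0.008 ]
 [ 0.4643 -0.0402  0.008 ]]
lam [[ 0.6016  0.0547  0.046 ]
 [ 0.5906 -0.0128  0.046 ]
 [ 0.432   0.0143  0.046 ]
 [ 0.4432  0.0823  0.046 ]]
stop [[0.5991 0.1059 0.014 ]
 [0.4646 0.1304 0.014 ]
 [0.5843 0.0968 0.014 ]
 [0.474  0.1179 0.014 ]]
btn [[0.4587 0.0447 0.068 ]]
hs [[0.4599 0.0427 0.058 ]]
jar [[ 0.6765 -0.0827  0.055 ]]
[np.float64(0.15519613070900995), np.float64(0.10287991787737506), np.float64(0.15732872797784392), np.float64(0.10154386057486946)] [np.float64(0.0684554991188463), np.float64(0.16089645436048639), np.float64(0.06898386750463319), np.float64(0.16086271233914684)]
ly ang 170.2162789667761
stop ang 169.67304263590472
[ 0.479  -0.1327  0.008 ] 66.18511416362531 [0.5168 0.0346 0.046 ] 80.69782071849417
[-0.1713  0.0103]
[0.0005 0.059 ]
[ 0.0837 -0.0697]
[0.0861 0.0671]
[ 0.0723 -0.0565]
[0.0752 0.0558]
[-0.1089 -0.0583]
[-0.2593 -0.0201]
[-0.2345  0.0798]
[-0.0823  0.0397]
```

```bash
cat >> h.py <<'E'
from scipy.spatial.transform import Rotation as Ro
LA=80.5; LC=np.array([.517,.0345])
def LR(): a=np.radians(LA); return np.array([[np.cos(a),-np.sin(a)],[np.sin(a),np.cos(a)]])
def l2w(p): return LR()@np.array(p)+LC
def w2l(p): return (np.array(p)[:2]-LC)@LR()
def plan(p,yaw=None):
    """shift (tool axes) and turn to reach TCP p with tool y perpendicular to push heading yaw(deg)"""
    s=state();R=Ro.from_euler('xyz',s["ee_rot"],degrees=True).as_matrix()
    h=np.degrees(np.arctan2(R[1,1],R[0,1]))
    print('t',s['t'],'pos',s['position'].round(4),'toolx',R[:,0].round(3),'y heading',h.round(2),'z',R[:,2].round(3),'lamp',w2l(s['position']).round(4),'F',s['wrist_force'].round(1),'j6',s['joint_pos'][5].round(1),'op',s['opening'])
    print('shift',(R.T@(np.array(p)-s["position"])).round(4))
    if yaw is not None:
        # tool x is down: +turn about x lowers heading
        for e in(90,-90): 
            d=(yaw+e-h+180)%360-180; print('turn rad',np.round(-np.radians(d),3),'for heading',yaw+e)
E
python3 -c "
from h import *
plan([.4306,-.2425,.10],66.2)"
```

```text
t 0.1 pos [0.1307 0.5594 0.2137] toolx [-0.001 -0.002 -1.   ] y heading 76.83 z [ 0.974 -0.228 -0.   ] lamp [0.4539 0.4676] F [ 0.4  0.3 -0.1] j6 -12.0 op 0.09225426670287683
shift [ 0.1147 -0.7123  0.4746]
turn rad -1.385 for heading 156.2
turn rad 1.756 for heading -23.799999999999997
```

>>> {"name": "carry_out", "arguments": {
  "moves": [
    [0.35,[0.02,-0.712,0.475],1.756],
    [0.35,[0.02,-0.712,0.475],1.756],
    [0.35,[0.02,-0.712,0.475],1.756],
    [0.35,[0.02,-0.712,0.475],1.756],
    [0.35,[0.02,-0.712,0.475],1.756],
    [0.35,[0.02,-0.712,0.475],1.756],
    [0.35,[0.02,-0.712,0.475],1.756],
    [0.35,[0.02,-0.712,0.475],1.756],
    [0.35,[0.02,-0.712,0.475],1.756],
    [0.35,[0.02,-0.712,0.475],1.756],
    [0.35,[0.02,-0.712,0.475],1.756],
    [0.35,[0.02,-0.712,0.475],1.756]
  ],
  "newtons": 20
}}

```text
t: 1.1
position: [0.3061, 0.0899, 0.2028]
ee_rot: [28.3, 89.9, -71.1]
wrist_force: [1.2, 0.6, 1.0]
opening: 0.0595
```

```bash
python3 -c "
from h import *
plan([.4306,-.2425,.10],66.2)"
```

```text
t 1.1 pos [0.3061 0.0899 0.2028] toolx [ 0.    -0.001 -1.   ] y heading -9.45 z [-0.164 -0.986  0.001] lamp [0.0198 0.2171] F [1.2 0.6 1. ] j6 3.8 op 0.059542403969882
shift [0.1033 0.1773 0.3073]
turn rad -2.891 for heading 156.2
turn rad 0.25 for heading -23.799999999999997
```

>>> {"name": "carry_out", "arguments": {
  "moves": [
    [0.35,[0.06,0.177,0.307],0.25],
    [0.35,[0.06,0.177,0.307],0.25],
    [0.35,[0.06,0.177,0.307],0.25],
    [0.35,[0.06,0.177,0.307],0.25],
    [0.35,[0.06,0.177,0.307],0.25],
    [0.35,[0.06,0.177,0.307],0.25],
    [0.35,[0.06,0.177,0.307],0.25],
    [0.35,[0.06,0.177,0.307],0.25],
    [0.35,[0.06,0.177,0.307],0.25],
    [0.35,[0.103,0.177,0.307],0.25],
    [0.35,[0.103,0.177,0.307],0.25],
    [0.35,[0.103,0.177,0.307],0.25]
  ]
}}

```text
t: 2.1
position: [0.4284, -0.2404, 0.0979]
ee_rot: [-104.5, 89.7, 141.7]
wrist_force: [-0.0, 0.2, 1.1]
opening: 0.0598
```

```bash
python3 -c "
from h import *
plan([.4306,-.2425,.004],66.2)
snap('top','t1',(250,190,450,340),4)"
```

```text
t 2.1 pos [ 0.4284 -0.2404  0.0979] toolx [-0.005  0.004 -1.   ] y heading -23.8 z [-0.404 -0.915 -0.001] lamp [-0.2858  0.0421] F [-0.   0.2  1.1] j6 -19.6 op 0.05979728938896626
shift [0.0939 0.0034 0.0011]
turn rad -3.142 for heading 156.2
turn rad 0.0 for heading -23.799999999999997
```

View pics/t1.png

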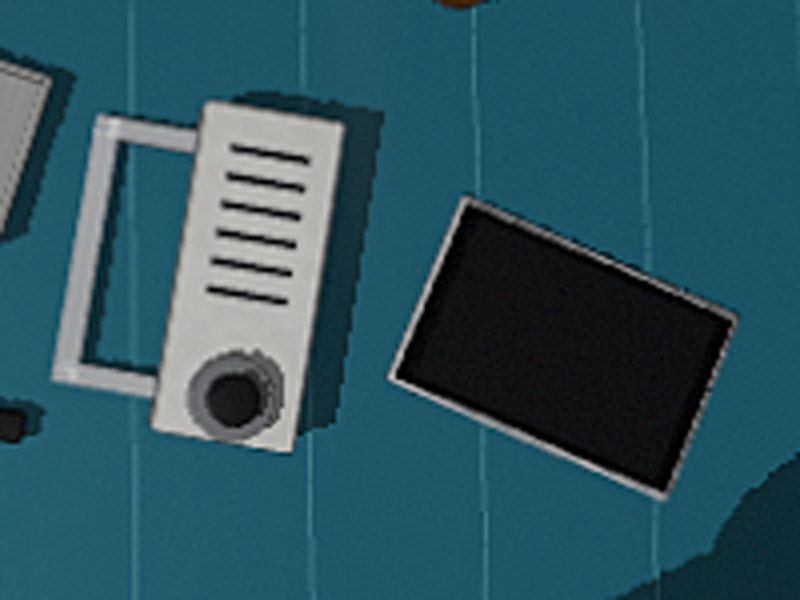

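The top crop shows the tablet unmoved, with its rear corners at (737,318) and (665,497). The gripper isn't drawn, only its shadow at the lower right. I'll check with the scene camera.

```bash
python3 -c "
from h import *
snap('scene','s1')
s=state()
for n in('top','scene'):
    c=get_calibration(n);T=np.array(c['camera_from_world'])
    print(n,cv2.projectPoints(s['position'].reshape(1,3),cv2.Rodrigues(T[:3,:3])[0],T[:3,3],np.array(c['mtx']),np.array(c['D']))[0])
"
```

```text
top [[[463.37288105 302.99909937]]]
scene [[[  7.05714462 338.45813706]]]
```

View pics/s1.png

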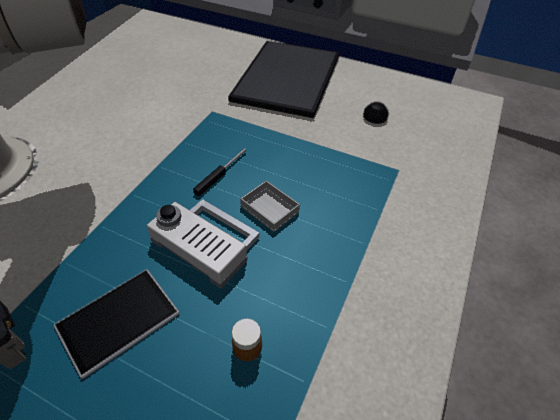

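The scene view shows a finger at (10,355), which fits the projected TCP at (7,338). The gripper was just outside the top crop. Now I'll lower it behind the tablet.

>>> {"name": "carry_out", "arguments": {
  "moves": [
    [0.35,[0.04,0.003,0.001],0],
    [0.35,[0.07,0.003,0.001],0],
    [0.35,[0.085,0.003,0.001],0],
    [0.35,[0.094,0.003,0.001],0],
    [0.35,[0.094,0.003,0.001],0],
    [0.35,[0.094,0.003,0.001],0]
  ]
}}

```text
t: 2.7
position: [0.4341, -0.2447, 0.0089]
ee_rot: [63.8, 89.7, -49.9]
wrist_force: [0.8, -1.1, 0.4]
opening: 0.0598
```

```bash
python3 -c "
from h import *
d=np.array([np.cos(np.radians(66.2)),np.sin(np.radians(66.2))])
plan([*(np.array([.4306,-.2425])+.06*d),.004],66.2)"
```

```text
t 2.7 pos [ 0.4341 -0.2447  0.0089] toolx [ 0.003 -0.003 -1.   ] y heading -23.7 z [-0.402 -0.916  0.002] lamp [-0.289   0.0357] F [ 0.8 -1.1  0.4] j6 -19.6 op 0.059765031588459916
shift [ 0.0048 -0.004  -0.0606]
turn rad -3.14 for heading 156.2
turn rad 0.002 for heading -23.799999999999997
```

>>> {"name": "carry_out", "arguments": {
  "moves": [
    [0.35,[0.005,-0.004,-0.005],0],
    [0.35,[0.005,-0.004,-0.012],0],
    [0.35,[0.005,-0.004,-0.02],0],
    [0.35,[0.005,-0.004,-0.025],0],
    [0.35,[0.005,-0.004,-0.03],0],
    [0.35,[0.005,-0.004,-0.034],0],
    [0.35,[0.005,-0.004,-0.039],0],
    [0.35,[0.005,-0.004,-0.044],0],
    [0.35,[0.005,-0.004,-0.049],0],
    [0.35,[0.005,-0.004,-0.054],0],
    [0.35,[0.005,-0.004,-0.058],0],
    [0.35,[0.005,-0.004,-0.061],0]
  ]
}}

```text
t: 3.7
position: [0.4552, -0.1868, 0.0038]
ee_rot: [63.5, 89.7, -50.2]
wrist_force: [-1.1, -2.7, 2.3]
opening: 0.0598
```

```bash
python3 -c "
from h import *
plan(state()['position'],80.5)
snap('top','t2',(250,190,450,340),4)"
```

```text
t 3.7 pos [ 0.4552 -0.1868  0.0038] toolx [ 0.003 -0.003 -1.   ] y heading -23.69 z [-0.402 -0.916  0.002] lamp [-0.2285  0.0245] F [-1.1 -2.7  2.3] j6 -12.6 op 0.05977686056130418
shift [0. 0. 0.]
turn rad 2.894 for heading 170.5
turn rad -0.248 for heading -9.5
```

View pics/t2.png

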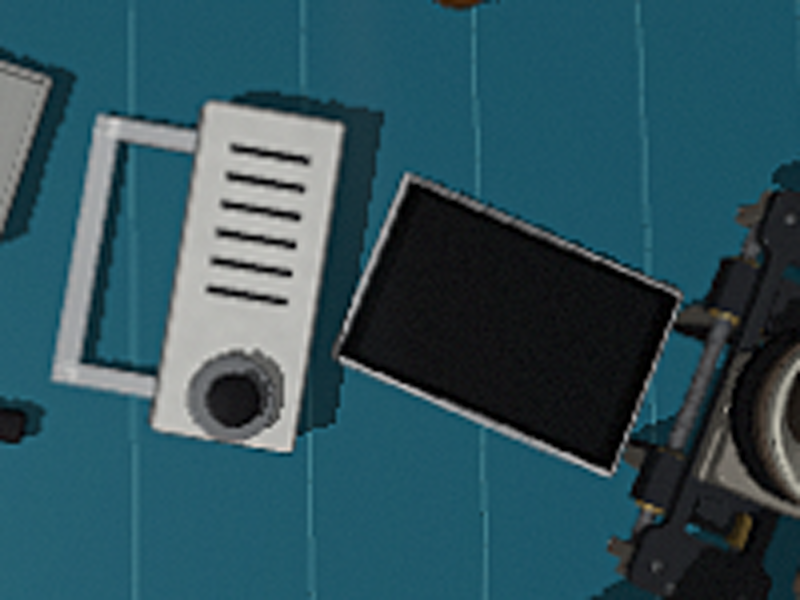

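The tablet has moved about 30 mm straight ahead. Its corners are now at (407,175), (682,293), (613,472) and (338,356) in the crop, with both fingers on the rear edge.

```bash
cat >> h.py <<'E'
def tab(L,off=(250,190)):
    p=ray("top",(np.array(L)+.5)/4-.5+np.array(off),.008)
    tx=(p[0]+p[3]-p[1]-p[2])[:2]
    print('tablet lamp',w2l(p.mean(0)).round(4),'rel yaw',np.degrees(np.arctan2(tx[1],tx[0]))-LA, 'corners',[w2l(k).round(4).tolist() for k in p])
E
python3 -c "
from h import *
tab([(407,175),(682,293),(613,472),(338,356)])"
```

```text
tablet lamp [-0.1411  0.0028] rel yaw -13.90939634398002 corners [[-0.0766, -0.0643], [-0.2284, -0.0266], [-0.2044, 0.0695], [-0.0549, 0.0326]]
```

```bash
python3 -c "
from h import *
plan([*l2w([-.252,-.002]),.004],80.5)"
```

```text
t 3.75 pos [ 0.4552 -0.1864  0.0037] toolx [ 0.003 -0.003 -1.   ] y heading -23.69 z [-0.402 -0.916  0.001] lamp [-0.228   0.0245] F [-0.  -1.7  0.7] j6 -12.6 op 0.05933236706434599
shift [-0.0001  0.0316  0.0167]
turn rad 2.894 for heading 170.5
turn rad -0.248 for heading -9.5
```

>>> {"name": "carry_out", "arguments": {
  "moves": [
    [0.35,[0,0,0.015],0],
    [0.67,[0,0.01,0.03],-0.1],
    [0.67,[0,0.02,0.03],-0.2],
    [0.67,[0,0.032,0.03],-0.248],
    [0.67,[0,0.032,0.025],-0.248],
    [0.67,[0,0.032,0.02],-0.248],
    [0.67,[0,0.032,0.017],-0.248],
    [0.67,[0,0.032,0.017],-0.248]
  ]
}}

```text
t: 4.42
position: [0.4771, -0.2131, 0.0033]
ee_rot: [57.1, 89.9, -42.4]
wrist_force: [-0.7, -0.1, -0.3]
opening: 0.0302
```

```bash
python3 -c "
from h import *
plan([*l2w([-.21,-.002]),.004],80.5)"
```

```text
t 4.4167 pos [ 0.4771 -0.2131  0.0033] toolx [ 0.002 -0.002 -1.   ] y heading -9.46 z [-0.164 -0.986  0.001] lamp [-0.2508 -0.0015] F [-0.7 -0.1 -0.3] j6 -27.9 op 0.030216973458657592
shift [-0.0007  0.0005 -0.0408]
turn rad -3.141 for heading 170.5
turn rad 0.001 for heading -9.5
```

>>> {"name": "carry_out", "arguments": {
  "moves": [
    [0.67,[0,0,-0.005],0],
    [0.67,[0,0,-0.01],0],
    [0.67,[0,0,-0.014],0],
    [0.67,[0,0,-0.018],0],
    [0.67,[0,0,-0.022],0],
    [0.67,[0,0,-0.026],0],
    [0.67,[0,0,-0.03],0],
    [0.67,[0,0,-0.034],0],
    [0.67,[0,0,-0.037],0],
    [0.67,[0,0,-0.039],0],
    [0.67,[0,0,-0.041],0]
  ]
}}

```text
t: 5.33
position: [0.4839, -0.1724, 0.0033]
ee_rot: [57.9, 89.9, -41.6]
wrist_force: [0.6, -1.1, -0.6]
opening: 0.0306
```

```bash
python3 -c "
from h import *
plan([*l2w([-.21,-.002]),.004],80.5)
snap('top','t3',(250,190,450,340),4)"
```

```text
t 5.3333 pos [ 0.4839 -0.1724  0.0033] toolx [ 0.002 -0.002 -1.   ] y heading -9.46 z [-0.164 -0.986  0.001] lamp [-0.2095 -0.0015] F [ 0.6 -1.1 -0.6] j6 -23.6 op 0.030636630432556548
shift [-0.0007  0.0005  0.0005]
turn rad -3.141 for heading 170.5
turn rad 0.001 for heading -9.5
```

View pics/t3.png

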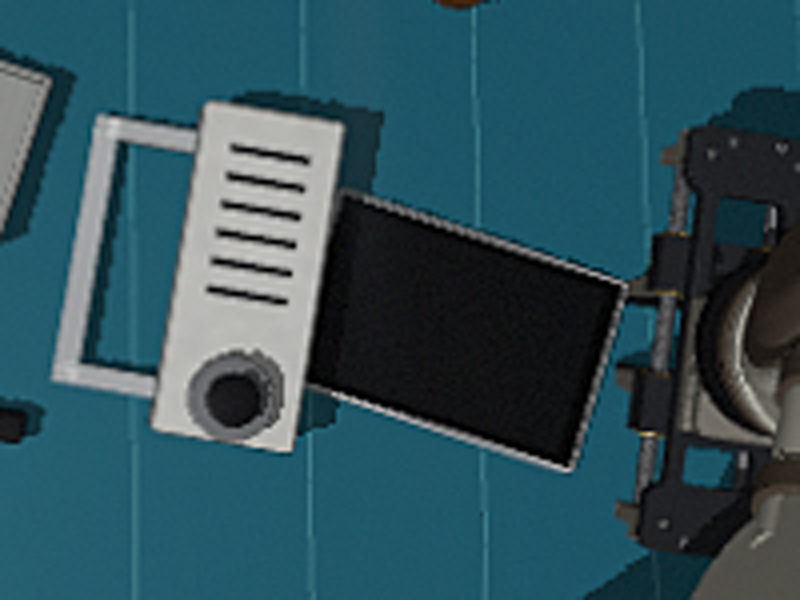

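The rear corners are now at (628,286) and (572,470). The front corners are just reaching the bridge at (347,190) and (308,385). The tablet is partly turned.

```bash
cat >> h.py <<'E'
def rear(B,C,e1=None,e2=None,off=(250,190)):
    p=ray("top",(np.array([B,C])+.5)/4-.5+np.array(off),.008)
    B,C=[w2l(k) for k in p]; y=C-B; x=np.array([y[1],-y[0]])/np.linalg.norm(y)
    print('B',B.round(4),'C',C.round(4),'len',np.linalg.norm(y).round(4),'yaw',np.degrees(np.arctan2(x[1],x[0])).round(1),'centre',((B+C)/2+.08*x).round(4))
    if e1:
        q=[w2l(k) for k in ray("top",(np.array(e1+e2)+.5)/4-.5+np.array(off),.008)]
        for a,b in((q[0],q[1]),(q[2],q[3])): d=b-a; print('side yaw',np.degrees(np.arctan2(d[1],d[0])).round(1),a.round(4),b.round(4))
E
python3 -c "
from h import *
rear((628,286),(572,470),[(628,286),(360,194)],[(572,470),(312,386)])"
```

```text
B [-0.1993 -0.0258] C [-0.1829  0.0716] len 0.0988 yaw -9.5 centre [-0.1122  0.0096]
side yaw -9.7 [-0.1993 -0.0258] [-0.0539 -0.0507]
side yaw -9.0 [-0.1829  0.0716] [-0.044   0.0497]
```

>>> {"name": "carry_out", "arguments": {
  "moves": [
    [0.67,[0,0,0.015],0],
    [1,[0,-0.005,0.03],0],
    [1,[0,-0.035,0.03],0],
    [1,[0,-0.065,0.03],0],
    [1,[0,-0.095,0.03],0],
    [1,[0,-0.115,0.03],0],
    [1,[0,-0.115,0.02],0],
    [1,[0,-0.115,-0.01],0],
    [1,[0,-0.115,-0.03],0],
    [1,[0,-0.115,-0.038],0],
    [1,[0,-0.115,-0.038],0],
    [1,[0,-0.115,-0.038],0]
  ]
}}

```text
t: 6.38
position: [0.3773, -0.116, 0.0033]
ee_rot: [58.9, 89.8, -40.4]
wrist_force: [0.2, -0.3, -0.6]
opening: 0.0008
```

```bash
python3 -c "
from h import *
plan([*l2w([-.172,.0715]),.004],80.5)"
```

```text
t 6.3833 pos [ 0.3773 -0.116   0.0033] toolx [ 0.002 -0.002 -1.   ] y heading -9.37 z [-0.163 -0.987  0.002] lamp [-0.1715  0.1129] F [ 0.2 -0.3 -0.6] j6 -25.4 op 0.0008441929792141646
shift [-0.0006  0.0414  0.0006]
turn rad -3.139 for heading 170.5
turn rad 0.002 for heading -9.5
```

>>> {"name": "carry_out", "arguments": {
  "moves": [
    [1,[0,0.008,0],0],
    [1,[0,0.016,0],0],
    [1,[0,0.02,0],0],
    [1,[0,0.023,0],0],
    [1,[0,0.026,0],0],
    [1,[0,0.029,0],0],
    [1,[0,0.032,0],0],
    [1,[0,0.035,0],0],
    [1,[0,0.038,0],0],
    [1,[0,0.04,0],0],
    [1,[0,0.04,0],0]
  ]
}}

```text
t: 7.3
position: [0.4173, -0.1226, 0.0034]
ee_rot: [63.2, 89.8, -36.1]
wrist_force: [-0.3, -0.7, 0.2]
opening: 0.0006
```

```bash
python3 -c "
from h import *
plan([*l2w([-.172,.07]),.004],80.5)
snap('top','t4',(250,190,450,340),4)"
```

```text
t 7.3 pos [ 0.4173 -0.1226  0.0034] toolx [ 0.003 -0.002 -1.   ] y heading -9.37 z [-0.163 -0.987  0.002] lamp [-0.1714  0.0725] F [-0.3 -0.7  0.2] j6 -23.0 op 0.0005569338464732525
shift [-0.0006  0.0025  0.0006]
turn rad -3.139 for heading 170.5
turn rad 0.002 for heading -9.5
```

View pics/t4.png

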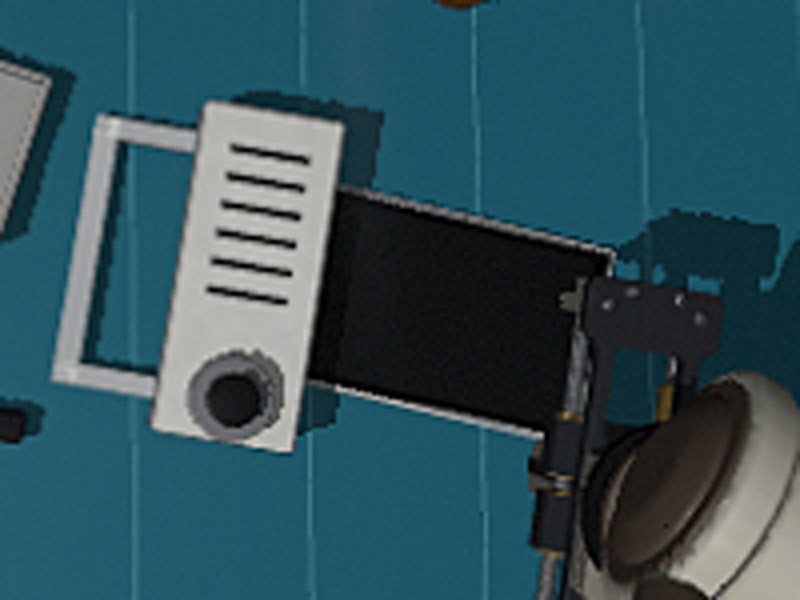

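The tablet has swung nearly square. Its -y side edge runs from (350,188) to (613,250), the other from (312,380) to (540,435), and the rear corner B is at (613,250).

```bash
python3 -c "
from h import *
rear((613,250),(560,440),[(613,250),(350,188)],[(540,435),(312,380)])
for x,y in((-.225,.09),(-.225,0),(-.2,0)):
    print(x,y);plan([*l2w([x,y]),.004],80.5)" | grep -v ^t
```

```text
B [-0.189 -0.043] C [-0.1746  0.0574] len 0.1015 yaw -8.2 centre [-0.1026 -0.0042]
side yaw -4.0 [-0.189 -0.043] [-0.0484 -0.053 ]
side yaw -4.7 [-0.1639  0.0565] [-0.0436  0.0467]
-0.225 0.09
shift [-0.0005 -0.0176  0.0536]
-0.225 0
shift [-0.0003  0.0724  0.0538]
-0.2 0
shift [-0.0003  0.0725  0.0288]
```

>>> {"name": "carry_out", "arguments": {
  "moves": [
    [1,[0,0.002,0],0],
    [1,[0,0.004,0],0],
    [1,[0,0.006,0],0],
    [1,[0,0.006,0],0],
    [1,[0,-0.015,0],0],
    [1,[0,-0.02,0.01],0],
    [1,[0,-0.02,0.04],0],
    [1,[0,-0.02,0.055],0],
    [0.45,[0,0,0.055],0],
    [0.45,[0,0.03,0.055],0],
    [0.45,[0,0.06,0.055],0],
    [0.45,[0,0.072,0.055],0]
  ]
}}

```text
t: 8.35
position: [0.4831, -0.1898, 0.0046]
ee_rot: [70.5, 89.5, -28.9]
wrist_force: [0.7, -0.3, -0.0]
opening: 0.0248
```

```bash
python3 -c "
from h import *
plan([*l2w([-.172,.0]),.004],80.5)
snap('top','t5',(250,190,450,340),4)"
```

```text
t 8.35 pos [ 0.4831 -0.1898  0.0046] toolx [ 0.007 -0.004 -1.   ] y heading -9.38 z [-0.163 -0.987  0.003] lamp [-0.2269 -0.0035] F [ 0.7 -0.3 -0. ] j6 -25.5 op 0.024765402354551082
shift [ 0.0004 -0.0034 -0.0549]
turn rad -3.14 for heading 170.5
turn rad 0.002 for heading -9.5
```

View pics/t5.png

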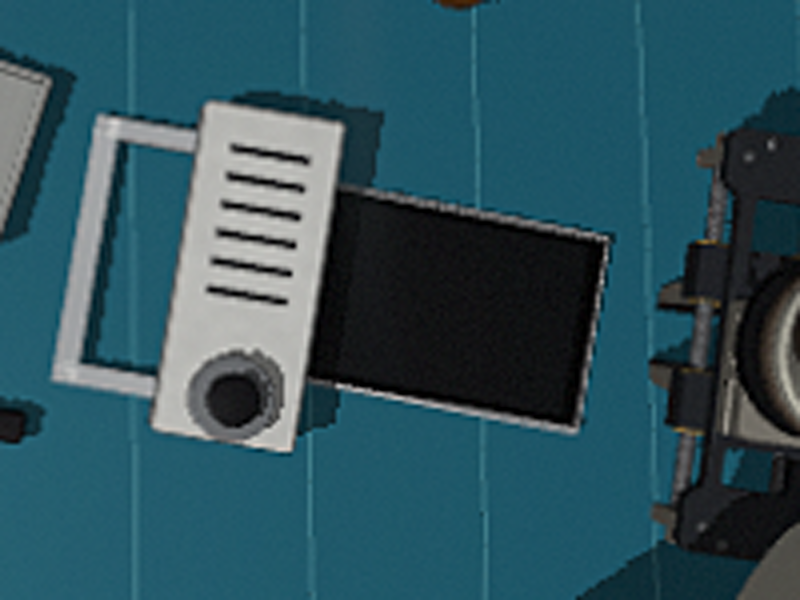

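The tablet now lies nearly square in the mouth, with rear corners at (612,236) and (580,432). The fingers are behind it.

```bash
python3 -c "
from h import *
rear((612,236),(580,432),[(612,236),(350,186)],[(580,432),(312,379)])"
```

```text
B [-0.1875 -0.0501] C [-0.1844  0.0519] len 0.1021 yaw -1.8 centre [-0.106  -0.0016]
side yaw -1.6 [-0.1875 -0.0501] [-0.0482 -0.054 ]
side yaw -2.3 [-0.1844  0.0519] [-0.0435  0.0462]
```

>>> {"name": "carry_out", "arguments": {
  "moves": [
    [0.45,[0,-0.004,-0.01],0],
    [0.45,[0,-0.004,-0.02],0],
    [0.45,[0,-0.004,-0.026],0],
    [0.45,[0,-0.004,-0.032],0],
    [0.45,[0,-0.004,-0.039],0],
    [0.45,[0,-0.004,-0.047],0],
    [0.45,[0,-0.004,-0.055],0],
    [0.45,[0,-0.004,-0.063],0],
    [0.45,[0,-0.004,-0.071],0],
    [0.45,[0,-0.004,-0.079],0],
    [0.45,[0,-0.004,-0.086],0],
    [0.45,[0,-0.004,-0.092],0]
  ]
}}

```text
t: 9.4
position: [0.495, -0.0979, 0.0046]
ee_rot: [70.0, 89.5, -29.4]
wrist_force: [-0.4, -1.5, 0.7]
opening: 0.0508
```

```bash
python3 -c "
from h import *
plan([*l2w([-.0955,.0]),.004],80.5)"
```

```text
t 9.4 pos [ 0.495  -0.0979  0.0046] toolx [ 0.008 -0.004 -1.   ] y heading -9.34 z [-0.162 -0.987  0.003] lamp [-1.342e-01 -1.000e-04] F [-0.4 -1.5  0.7] j6 -15.5 op 0.05079304482173141
shift [ 0.0004 -0.     -0.0387]
turn rad -3.139 for heading 170.5
turn rad 0.003 for heading -9.5
```

>>> {"name": "carry_out", "arguments": {
  "moves": [
    [0.45,[0,0,-0.006],0],
    [0.45,[0,0,-0.012],0],
    [0.45,[0,0,-0.018],0],
    [0.45,[0,0,-0.023],0],
    [0.45,[0,0,-0.027],0],
    [0.45,[0,0,-0.03],0],
    [0.45,[0,0,-0.033],0],
    [0.45,[0,0,-0.035],0],
    [0.45,[0,0,-0.036],0],
    [0.45,[0,0,-0.036],0]
  ]
}}

```text
t: 10.23
position: [0.5009, -0.0622, 0.0045]
ee_rot: [71.7, 89.5, -27.6]
wrist_force: [-0.5, -1.3, -0.6]
opening: 0.0508
```

>>> {"name": "carry_out", "arguments": {
  "moves": [
    [0.45,[0,0,-0.001],0],
    [0.45,[0,0,-0.002],0],
    [0.45,[0,0,-0.002],0]
  ]
}}

```text
t: 10.48
position: [0.5013, -0.0602, 0.0045]
ee_rot: [72.1, 89.5, -27.2]
wrist_force: [-1.1, -1.0, 1.7]
opening: 0.0503
```

```bash
python3 -c "
from h import *
plan([*l2w([-.0955,.0]),.004],80.5)"
```

```text
t 10.4833 pos [ 0.5013 -0.0602  0.0045] toolx [ 0.008 -0.004 -1.   ] y heading -9.34 z [-0.162 -0.987  0.003] lamp [-0.096  -0.0001] F [-1.1 -1.   1.7] j6 -11.2 op 0.050344923769280625
shift [ 0.0005 -0.0001 -0.0005]
turn rad -3.139 for heading 170.5
turn rad 0.003 for heading -9.5
```

Not against the stop yet, going by force. I'll creep on.

>>> {"name": "carry_out", "arguments": {
  "moves": [
    [0.45,[0,0,-0.001],0],
    [0.45,[0,0,-0.002],0],
    [0.45,[0,0,-0.002],0]
  ]
}}

```text
t: 10.73
position: [0.5013, -0.0596, 0.0045]
ee_rot: [56.0, 89.4, -43.3]
wrist_force: [-2.1, -8.2, 1.1]
opening: 0.0507
```

>>> {"name": "carry_out", "arguments": {
  "moves": [
    [0.45,[0,0,-0.001],0],
    [0.45,[0,0,-0.0015],0],
    [0.45,[0,0,-0.0015],0]
  ]
}}

```text
t: 10.98
position: [0.5012, -0.0595, 0.0045]
ee_rot: [43.5, 89.3, -55.8]
wrist_force: [-4.1, -8.6, 0.3]
opening: 0.0505
```

>>> {"name": "carry_out", "arguments": {
  "moves": [
    [0.45,[0,0,0],0],
    [0.45,[0,0,0.01],0],
    [1,[0,0,0.03],0],
    [1,[-0.03,0,0.04],0],
    [1,[-0.07,0,0.05],0],
    [1,[-0.11,0,0.06],0],
    [1,[-0.13,0,0.06],0],
    [1,[-0.13,0,0.06],0]
  ]
}}

```text
t: 11.65
position: [0.4941, -0.1197, 0.1408]
ee_rot: [59.4, 88.8, -39.9]
wrist_force: [-0.6, -0.0, 0.6]
opening: 0.0128
```

```bash
python3 -c "
from h import *
plan([.4585,.0445,.09],80.5)
snap('top','t6',(250,190,450,340),4)"
```

```text
t 11.65 pos [ 0.4941 -0.1197  0.1408] toolx [ 0.016 -0.013 -1.   ] y heading -9.31 z [-0.162 -0.987  0.011] lamp [-0.1559 -0.0028] F [-0.6 -0.   0.6] j6 -17.7 op 0.012812835771528043
shift [ 0.048  -0.0626 -0.1568]
turn rad -3.138 for heading 170.5
turn rad 0.003 for heading -9.5
```

View pics/t6.png

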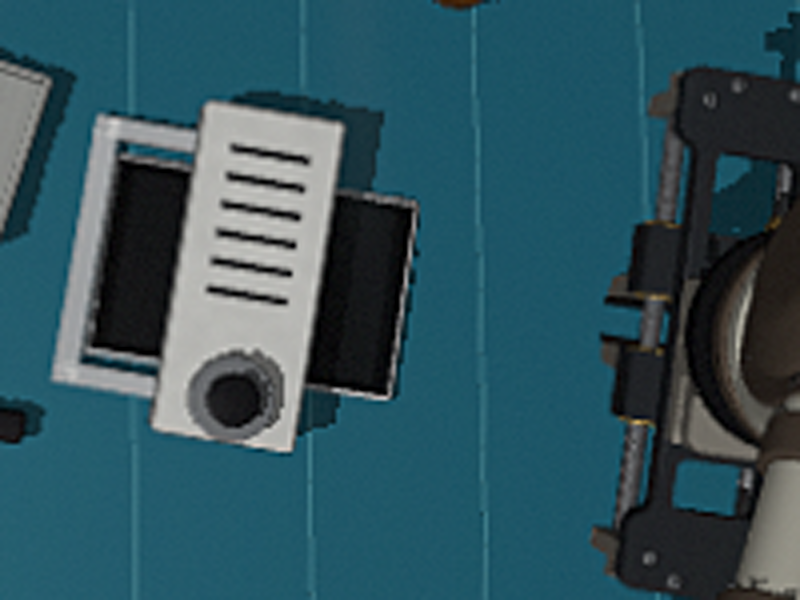

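The tablet's leading edge lies along the stop bar from (120,158) to (88,350). Its rear corners are at (417,201) and (391,399). Next I'll move above the button while checking the fit.

```bash
python3 -c "
from h import *
rear((417,201),(391,399))"
```

```text
B [-0.0837 -0.0519] C [-0.085   0.0499] len 0.1018 yaw 0.7 centre [-0.0043  0.    ]
```

>>> {"name": "carry_out", "arguments": {
  "moves": [
    [1,[0,-0.01,-0.03],0],
    [1,[0,-0.025,-0.06],0],
    [1,[0,-0.037,-0.09],0],
    [1,[0,-0.05,-0.12],0],
    [1,[0.02,-0.063,-0.157],0],
    [1,[0.03,-0.063,-0.157],0],
    [1,[0.048,-0.063,-0.157],0],
    [1,[0.048,-0.063,-0.157],0],
    [1,[0.048,-0.063,-0.157],0]
  ]
}}

```text
t: 12.45
position: [0.4542, 0.046, 0.0853]
ee_rot: [41.7, 89.3, -57.6]
wrist_force: [-0.1, 0.5, 0.0]
opening: 0.0008
```

```bash
python3 -c "
from h import *
plan([.4585,.0445,.068],80.5)"
```

```text
t 12.45 pos [0.4542 0.046  0.0853] toolx [ 0.007 -0.01  -1.   ] y heading -9.29 z [-0.161 -0.987  0.009] lamp [0.001  0.0639] F [-0.1  0.5  0. ] j6 0.5 op 0.0007684077897351699
shift [0.0173 0.0044 0.0006]
turn rad -3.138 for heading 170.5
turn rad 0.004 for heading -9.5
```

>>> {"name": "carry_out", "arguments": {
  "moves": [
    [1,[0.006,0.004,0],0],
    [1,[0.012,0.004,0],0],
    [1,[0.016,0.004,0],0],
    [1,[0.019,0.004,0],0],
    [1,[0.021,0.004,0],0],
    [1,[0.0225,0.004,0],0],
    [1,[0.0235,0.004,0],0],
    [1,[0.0235,0.004,0],0]
  ]
}}

```text
t: 13.12
position: [0.4585, 0.0448, 0.0624]
ee_rot: [40.6, 89.2, -58.7]
wrist_force: [-2.1, -2.3, 5.9]
opening: 0.0003
```

>>> {"name": "carry_out", "arguments": {
  "moves": [
    [1,[0.001,0,0],0],
    [1,[0.0015,0,0],0],
    [1,[0.0015,0,0],0]
  ]
}}

```text
t: 13.37
position: [0.4586, 0.0447, 0.0622]
ee_rot: [37.9, 89.3, -61.4]
wrist_force: [-5.9, -0.2, 13.3]
opening: 0.0002
```

The button is at its end stop: z is 0.0622, about 6 mm down, and the force has risen to 13 N. Now I'll release and move clear.

>>> {"name": "carry_out", "arguments": {
  "moves": [
    [1,[-0.01,0,0],0],
    [1,[-0.03,0,0],0],
    [1,[-0.06,0,0],0],
    [1,[-0.09,-0.01,0],0],
    [1,[-0.11,-0.04,0.04],0],
    [1,[-0.12,-0.07,0.08],0],
    [1,[-0.12,-0.07,0.12],0],
    [1,[-0.12,-0.07,0.16],0],
    [1,[-0.12,-0.07,0.19],0],
    [1,[-0.12,-0.07,0.19],0],
    [1,[-0.12,-0.07,0.19],0],
    [1,[-0.12,-0.07,0.19],0]
  ]
}}

```text
t: 14.37
position: [0.3581, -0.1297, 0.1833]
ee_rot: [39.9, 89.3, -59.4]
wrist_force: [-0.7, 0.8, 0.4]
opening: 0.0007
```

```bash
python3 -c "
from h import *
plan(state()['position'],80.5)
snap('top','t7')
im=cv2.imread('pics/t7.png')[160:310,170:450]
cv2.imwrite('pics/t7c.png',cv2.resize(im,None,fx=2.8,fy=2.8,interpolation=cv2.INTER_CUBIC))
d=np.load('pics/t7_d.npy');d0=np.load('pics/t0_d.npy')
# button depth before/after, px (308,289)
print(np.median(d[287:292,306:311]),np.median(d0[287:292,306:311]))"
```

```text
t 14.3667 pos [ 0.3581 -0.1297  0.1833] toolx [ 0.006 -0.01  -1.   ] y heading -9.31 z [-0.162 -0.987  0.009] lamp [-0.1882  0.1296] F [-0.7  0.8  0.4] j6 -28.7 op 0.0007155575229228997
shift [0. 0. 0.]
turn rad -3.138 for heading 170.5
turn rad 0.003 for heading -9.5
0.7740102 0.7737733
```

View pics/t7c.png

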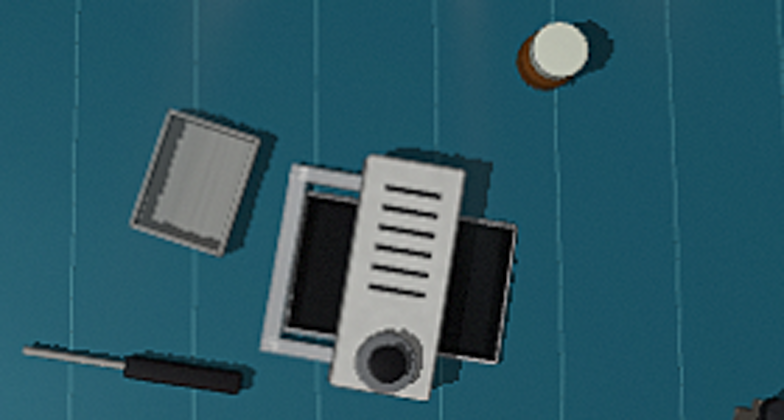

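The tablet is home and square: its front edge runs along the stop from (312,195) to (287,330), and its rear corners are at (515,225) and (496,360). The button is up at (388,362), and the jar, dish and driver haven't moved. Handing in.

```bash
python3 -c "
from h import *
print(hand_in())"
```

```text
the job is handed in; nothing more can be done
None
```

I pushed the tablet flat along the bench and under the bridge until it met the back stop. Then I pressed the start button to its end stop, let it go, moved clear and handed in at about 14.4 s. The hand-in gives no verdict.

One push didn't go as planned. The one-finger push meant to square the tablet turned it only about 4.5 of the 14 degrees. I straightened it with a sideways push near its rear corner, then finished with a straight two-finger push.

My last checks, from the top camera and the wrist force:
- **Tablet:** its centre was at about x = -4 mm, y = 0 in the lamp's frame and 0.7° off square, measured before the button press. It looked unmoved in the last picture. The push force rose to about 9 N when it met the stop.
- **Button:** pressed to about 6 mm down, with the force rising to about 13 N against its end stop. Afterwards its top read within 0.3 mm of its starting height, so it is up again.
- **Other objects:** the jar, screwdriver and dish look unmoved in the last picture, though I did not measure them.
- **Arm:** it is clear of everything, with less than about 1.2 N at the wrist.

No final check failed or disagreed.

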